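# Load tongued clips into a gravity chute

## Robot

A 6-joint arm with a two-finger parallel gripper is mounted at the origin on a cart in front of the work surface, level with it; the furniture and walls round the work are solid. World frame = base frame: x ahead of the robot, y to its left, z up, the work surface at z = 0. Lengths are in m, angles in rad, forces in N, time in s.
With the tool pointing down it reaches from about 0.375 to 0.75 m from the base axis. Payload 9 kg.
Tool frame: the origin (TCP) lies between the finger pads; the fingertips stand 19 mm ahead of it and the grasp point (between the pads) is the TCP; z points along the fingers, y is the line along which they close (so a half turn about z gives the same grasp; the last joint's range is limited). The gripper opens to 85 mm and grips with 20 to 120 N. Pads are 22 mm wide; open, the fingers measure 114 mm over their backs; the gripper's body (76 mm by 85 mm) begins 54 mm behind the grasp point. The pads swing forward as they close: fully open they stand 13 mm farther back than shut.
Start: joints at [0.979, 0.104, 0.097, 1.564, 0, 1.353], TCP at [0.219, 0.559, 0.22] pointing down, gripper open.
Joint ranges: [-2.99, 2.99], [-0.84, 1.86], [-1.1, 1.16], [-1.84, 2.11], [-1.51, 1.56], [-3.14, 3.14]. Speed limits (rad/s): [2.22, 2.22, 2.57, 3.14, 3.14, 3.14].

## Interface

Orientations are given as [roll, pitch, yaw] about the fixed x, y, z axes, in that order (R = Rz(yaw) Ry(pitch) Rx(roll)).
In Python, from plant import r, eyes gives the robot as it stands.
- The arm moves only by the tool send_rows, never from a script. Its argument "series" is a list of rows, each a list of 7 numbers: the shift along the tool's x, y, z normalised to -1 to 1, where 1 is 0.025 m, then the turn, a rotation vector about the tool's x, y, z normalised to -1 to 1, where 1 is 0.08 rad, then the opening, from -1 (shut) to 1 (fully open). A call has 1 to 5 rows; each row shifts and turns the commanded pose from where the row before left it, along the tool's axes as they then stand; what a row does not reach is not made up. A row lasts 1/12 s, in which the tool goes at most 41.7 mm and 7.16 degrees, less where a joint would pass 70% of its speed; a pose out of reach is approached as far as the arm can. A call with a number of a shift or a turn outside -1 to 1 is refused whole. A call with a gripper value outside its range is refused whole. The fingers move at their own pace and stop on an object; "newtons" is the grip in N (left out, the last holds). Time passes only in rows, so rows that do not move let the fingers close. It gives the time, the measured TCP pose, the force, the opening and the grip force at its end, in the units of the state.
- r.get_state(): the state, without advancing time (a new reading comes with each control period).
- eyes.capture(name): name is "scene" or "side" or "wrist"; returns (picture, depth): 400x640x3 uint8, red, green, blue; 400x640 float32, m along the optical axis (not along the pixel's ray), 0 where there is no reading.
- eyes.get_calibration(name): a dict with "K" (3x3 intrinsics, pixels), "camera_from_world" (4x4, takes a point from world to camera coordinates); the wrist camera has in their place "T_tool_cam" (4x4, takes a point from camera to tool coordinates, whose origin is the TCP and whose axes are the flange's). Camera axes: x right, y up, looking along -z (the intrinsics and any distortion apply to the point x, -y, -z); pixel columns grow to the right and rows downward; lengths in m; the calibration is good to about 2 mm. The wrist camera is an equidistant fisheye: a pixel r from the principal point sees the ray r / f radians off the axis. A picture is of the moment at which its call begins: read the wrist's pose just before it. get_calibration takes no time and is no camera call.
- r.hand_in(): hands the job in; it is judged then, once.
The state is a dict: "clock": time; "q": joint angles; "joint_vel": joint speeds; "effort": joint torques, N m; "tcp_pos": TCP position; "eef_rot": TCP orientation; "contact_force": force on the tool from outside, world axes, zero at the start; "ft_torque": the same for the moment, N m; "gripper_width": finger opening in m; "finger_force": force on a finger pad.
Only numpy, scipy, OpenCV 4.12 (cv2) and the standard library are available. Lean on these libraries where they do the work, as an engineer would, in place of code of your own. Each camera call takes 0.05 s, during which the arm holds its last target. There are 200 camera calls.

## Task

Load both tongued clips into the sloping gravity chute: set each one down on its open, flared upper end with the fin up and the tongue pointing down the slope, and let it slide, so that they end one behind the other against the end stop. Which clip goes first does not matter. Leave the short clip, which has no tongue, where it lies.

Things in the scene. Friction and masses are not known exactly. Their poses are not given: they have to be found in the camera images.
- chute: Fixed aluminium chute on a grey foot plate, 270 x 104 mm, 142 mm high. Its channel slopes down 22 degrees along the chute's own +x to a 26 mm high end stop. Lower 150 mm (along the slope): 54 mm wide inside, walls 14 mm high with 3 mm lips on top that leave a 34 mm slot for fins. Origin on the bench, 30 mm below the channel floor at the middle of the stop's inner face; z up.
- chute_mouth (a point): Point on the channel floor, mid-width, in the chute's open flared upper end, 205 mm up the slope from the stop; axes as the chute's (x level, downhill; z up). A clip's middle may be set down here. Flared part: 150 to 265 mm up the slope, no lips, walls 14 mm high, 54 widening to 94 mm apart inside. Slippery: a clip let go here slides down to the stop by itself.
- clip_1: White plastic tongued clip, 72 mm long (x), 46 wide, 40 high, 45 g, lying on its base. Base 7 mm thick: 46 mm wide from x = -36 to +6 mm, then a 24 mm wide round-ended tongue to x = +36. Upright fin on the base, 14 mm thick across y, x = -22 to +14 mm, top at z = 40: grip it, closing along y. Origin at mid-length on the underside; x to the tongue's tip, z up.
- clip_2: A second tongued clip, the same as clip_1.
- short_clip: Similar white clip without a tongue: square base 42 x 46 x 7 mm with the same fin in its middle, 40 mm high. Origin at the middle of its underside, z up. It belongs to another job and stays where it lies.
Not all that is in view belongs to the job. What is shaped like the clip_2 but green or red is not meant.

How it is judged:
By the outcome, as a careful person would: the job done as asked, in the order asked, and still so for the second after the job is handed in, with the robot touching nothing.
It also fails if it takes over 54 s, if anything falls off the work surface, if the arm or the gripper's body presses on something with over 40 N, if the wrist force passes 120 N, or if a joint passes its speed limit or range.

## Working session

There is one attempt and no reset: what is moved stays moved. The work goes in short steps, Python scripts to look and compute and a tool call to move; the robot and the scene stay as the last step left them, time stands still between calls to the robot, and variables do not carry over. Pictures are saved under pics/ and viewed, at most 10 in all, crops included, and the job is handed in when it is done.

Besides the shell and the picture viewer there is one more tool, called as a command line: name --pt "numbers of a row" for each row, then --argument value for the rest. send_rows: Moves the arm, as the interface text tells. Its arguments: {"type":"object","properties":{"series":{"type":"array"},"newtons":{"type":"number"}},"required":["series"]}

```bash
mkdir -p pics; ls; python3 - <<'E'
from plant import r, eyes
import cv2, numpy as np
s=r.get_state(); print(s)
for n in ("scene","side"):
    p,d=eyes.capture(n); cv2.imwrite(f"pics/{n}0.png",p[:,:,::-1]); np.savez(f"{n}0.npz",p=p,d=d)
    print(n,eyes.get_calibration(n))
print(eyes.get_calibration("wrist"))
E
```

```text
pics
{'clock': 0.0, 'q': array([ 9.79321357e-01,  1.04691756e-01,  9.64843080e-02,  1.56384583e+00,
       -1.36417803e-05,  1.35315451e+00]), 'joint_vel': array([ 0.00239609, -0.00028715, -0.00091629,  0.00089508,  0.00048799,
       -0.0007781 ]), 'effort': array([-9.51931215e-04, -5.56931877e+01,  5.03644502e+01,  1.69638946e-02,
       -1.86318207e-04,  2.21981435e-05]), 'tcp_pos': array([0.21889341, 0.55830545, 0.219535  ]), 'eef_rot': array([-3.14036241e+00, -2.58089478e-04,  2.76775935e+00]), 'contact_force': array([-0.87778131, -0.52044532,  0.46227864]), 'ft_torque': array([-0.02737741, -0.04653472,  0.01299977]), 'finger_force': 0.0, 'gripper_width': 0.08525153745354459}
scene {'K': array([[374.64647979,   0.        , 322.5017342 ],
       [  0.        , 374.64647979, 206.36697539],
       [  0.        ,   0.        ,   1.        ]]), 'camera_from_world': array([[-0.8143068 , -0.58043138, -0.0019612 ,  0.47024552],
       [ 0.42772071, -0.60234111,  0.67397343, -0.29996757],
       [-0.39237664,  0.5479823 ,  0.73875298, -0.72828983],
       [ 0.        ,  0.        ,  0.  
[... 273 characters left out ...]
      [ 0.04627417, -0.67108399,  0.7399358 , -0.11215774],
       [-0.0557472 ,  0.73784003,  0.67266956, -1.28668892],
       [ 0.        ,  0.        ,  0.        ,  1.        ]])}
{'K': array([[309.70691629,   0.        , 322.57236496],
       [  0.        , 309.70691629, 200.95995494],
       [  0.        ,   0.        ,   1.        ]]), 'T_tool_cam': array([[-5.40171578e-04,  9.63322777e-01,  2.68344808e-01,
         6.79693273e-02],
       [ 9.99999854e-01,  5.18660875e-04,  1.51050678e-04,
         1.68119118e-04],
       [ 6.33060534e-06,  2.68344851e-01, -9.63322916e-01,
        -1.54020925e-01],
       [ 0.00000000e+00,  0.00000000e+00,  0.00000000e+00,
         1.00000000e+00]])}
```

View pics/scene0.png

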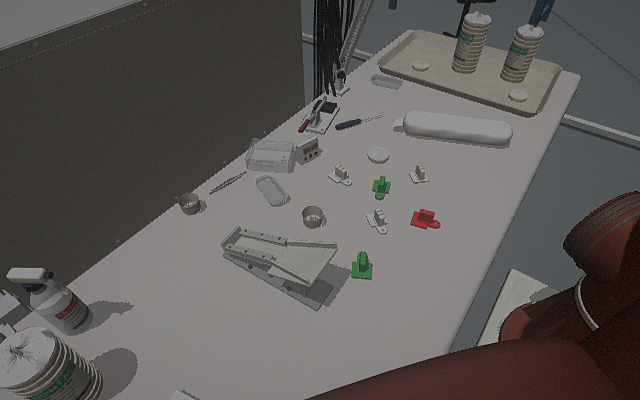

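View pics/side0.png

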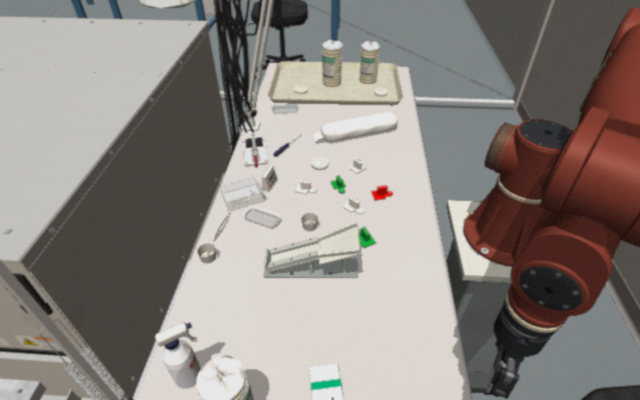

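The scene view has three white candidates, at about (340,175), (377,220) and (419,174). Green ones are at (381,187) and (362,266), and a red one is at (425,218). The chute's high, flared end is at about (310,262) and its stop at about (232,240). I'll check the candidates in a close crop and back-project the depth.

```bash
cat > h.py <<'E'
import numpy as np, cv2
from plant import r, eyes
from scipy.spatial.transform import Rotation as R
def cloud(n,d,T=None):
    """world points (H,W,3) of a depth picture; T: world_from_tool for the wrist"""
    c=eyes.get_calibration(n); K=c["K"]; v,u=np.mgrid[:400,:640].astype(float)
    x=(u-K[0,2])/K[0,0]; y=(v-K[1,2])/K[1,1]
    if n=="wrist":
        th=np.hypot(x,y); k=np.tan(th)/np.maximum(th,1e-9); x*=k; y*=k
        M=T@c["T_tool_cam"]
    else: M=np.linalg.inv(c["camera_from_world"])
    P=np.stack([x*d,-y*d,-d],-1)@M[:3,:3].T+M[:3,3]
    P[d<=0]=np.nan
    return P
def tool():
    s=r.get_state(); T=np.eye(4); T[:3,:3]=R.from_euler("xyz",s["eef_rot"]).as_matrix(); T[:3,3]=s["tcp_pos"]; return T
E
python3 - <<'E'
from h import *
ims=[]
for n,bx in (("scene",[(340,175),(377,220),(419,174)]),("side",[(305,187),(354,206),(357,166)])):
    z=np.load(f"{n}0.npz"); P=cloud(n,z["d"]); p=z["p"]
    row=[cv2.resize(p[v-20:v+20,u-22:u+22,::-1],None,fx=6,fy=6,interpolation=cv2.INTER_CUBIC) for u,v in bx]
    ims.append(np.hstack(row))
    for u,v in bx:
        Q=P[v-20:v+20,u-22:u+22].reshape(-1,3); C=p[v-20:v+20,u-22:u+22].reshape(-1,3).astype(int)
        ok=np.isfinite(Q[:,2])&(Q[:,2]>.015)&(Q[:,2]<.06)&(np.ptp(C,axis=1)<40)
        print(n,u,v,ok.sum(),np.median(Q[ok],0).round(3),np.nanmedian(Q[:,2]).round(4))
    for u,v in ((232,240),(310,262),(337,243)) if n=="scene" else ((268,255),(350,240)):
        print(n,(u,v),P[v,u].round(3))
cv2.imwrite("pics/crop.png",np.vstack(ims))
E
```

```text
scene 340 175 113 [ 0.638 -0.172  0.033] -0.0001
scene 377 220 122 [ 0.467 -0.088  0.037] -0.0001
scene 419 174 100 [ 0.458 -0.302  0.035] -0.0002
scene (232, 240) [0.709 0.181 0.04 ]
scene (310, 262) [0.491 0.164 0.116]
scene (337, 243) [ 0.52   0.019 -0.002]
side 305 187 82 [ 0.641 -0.171  0.031] 0.0007
side 354 206 82 [ 0.47  -0.088  0.035] 0.0007
side 357 166 74 [ 0.462 -0.303  0.033] 0.0008
side (268, 255) [0.711 0.167 0.044]
side (350, 240) [0.48  0.161 0.12 ]
```

View pics/crop.png

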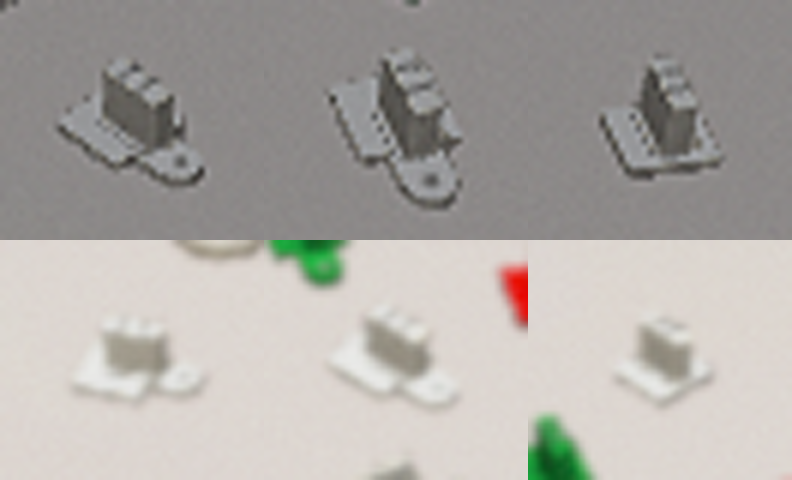

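The crops show tongues on (340,175) and (377,220), and a square base without a tongue on (419,174). So I take clips A≈(0.64,-0.17) and B≈(0.468,-0.088), and the short clip at (0.46,-0.30) stays. Next: rough yaws and the chute pose.

```bash
python3 - <<'E'
from h import *
cl=[];col=[]
for n in ("scene","side"):
    z=np.load(f"{n}0.npz"); P=cloud(n,z["d"]); c=eyes.get_calibration(n)["camera_from_world"]; print(n,"cam",(-c[:3,:3].T@c[:3,3]).round(2))
    ok=np.isfinite(P[...,2]); cl.append(P[ok]); col.append(z["p"][ok].astype(int))
for i,(x,y) in (("A",(.64,-.172)),("B",(.468,-.088))):
    for P,C in zip(cl,col):
        m=(np.hypot(P[:,0]-x,P[:,1]-y)<.055)&(np.ptp(C,axis=1)<40)
        b=P[m&(P[:,2]>.004)&(P[:,2]<.012)]; f=P[m&(P[:,2]>.02)]
        for q in (b,f):
            w,v=np.linalg.eigh(np.cov(q[:,:2].T)); print(i,len(q),q.mean(0).round(4),"ax",np.degrees(np.arctan2(v[1,1],v[0,1])).round(1),np.sqrt(w).round(4), "zmax",np.percentile(q[:,2],95).round(4))
for k,P in enumerate(cl):
    m=(P[:,0]>.38)&(P[:,0]<.8)&(P[:,1]>.05)&(P[:,1]<.3)&(P[:,2]>.006)&(P[:,2]<.17)
    Q=P[m]
    # floor plane: RANSAC for slope 22 deg
    rng=np.random.default_rng(0); best=(0,)
    for _ in range(3000):
        a=Q[rng.choice(len(Q),3,False)]; nn=np.cross(a[1]-a[0],a[2]-a[0]); L=np.linalg.norm(nn)
        if L<1e-5: continue
        nn/=L; nn*=np.sign(nn[2]) or 1
        if abs(np.degrees(np.arccos(nn[2]))-22)>3: continue
        inl=np.abs((Q-a[0])@nn)<.003
        if inl.sum()>best[0]: best=(inl.sum(),inl)
    q=Q[best[1]]; c0=q.mean(0); nn=np.linalg.svd(q-c0)[2][2]; nn*=np.sign(nn[2])
    print(k,len(Q),best[0],"plane c",c0.round(4),"n",nn.round(4),"slope",np.degrees(np.arccos(nn[2])).round(2),"yaw",np.degrees(np.arctan2(nn[1],nn[0])).round(2),"ext",q.min(0).round(3),q.max(0).round(3))
    print("rect",cv2.minAreaRect((Q[:,:2]*1000).astype(np.float32)), "zmax",np.percentile(Q[:,2],99.5).round(4), Q[Q[:,2].argmax()].round(3))
E
```

```text
scene cam [0.23 0.49 0.74]
side cam [0.5  0.91 0.95]
A 148 [ 0.638  -0.1685  0.007 ] ax -176.1 [0.0084 0.0215] zmax 0.0106
A 98 [ 0.6393 -0.1735  0.0331] ax 173.9 [0.004  0.0112] zmax 0.0405
A 107 [ 0.6438 -0.1684  0.0072] ax 162.7 [0.0136 0.0249] zmax 0.0104
A 67 [ 0.643  -0.1725  0.0334] ax 168.9 [0.0046 0.0102] zmax 0.0431
B 192 [ 0.4697 -0.087   0.0068] ax 158.7 [0.011  0.0206] zmax 0.0097
B 107 [ 0.4683 -0.0897  0.0346] ax 145.2 [0.0042 0.0109] zmax 0.0411
B 115 [ 0.4724 -0.0852  0.007 ] ax 152.3 [0.0122 0.0231] zmax 0.0101
B 75 [ 0.4711 -0.0886  0.0341] ax 141.7 [0.0046 0.0108] zmax 0.0418
0 5275 2325 plane c [0.5438 0.1687 0.0945] n [0.3728 0.0286 0.9275] slope 21.96 yaw 4.39 ext [0.454 0.111 0.026] [0.709 0.22  0.131]
rect ((547.92431640625, 166.2386932373047), (351.2490234375, 152.055419921875), 19.8785457611084) zmax 0.1381 [0.468 0.114 0.142]
1 3726 1345 plane c [0.5535 0.1682 0.0914] n [0.375  0.0276 0.9266] slope 22.09 yaw 4.21 ext [0.456 0.111 0.006] [0.763 0.233 0.132]
rect ((582.094970703125, 142.4166717529297), (196.2723846435547, 354.1266784667969), 87.66116333007812) zmax 0.1375 [0.469 0.116 0.145]
```

send_rows --pt "-0.715 -0.593 -0.05 0 0 0 1" --pt "-0.715 -0.593 -0.05 0 0 0 1" --pt "-0.715 -0.593 -0.05 0 0 0 1" --pt "-0.715 -0.593 -0.05 0 0 0 1" --pt "-0.715 -0.593 -0.05 0 0 0 1"

```text
clock: 0.52
tcp_pos: [0.2754, 0.4559, 0.2262]
eef_rot: [-3.141, -0.0, 2.768]
contact_force: [-0.4, -0.7, -0.3]
gripper_width: 0.0854
finger_force: 0.0
```

send_rows --pt "-0.715 -0.593 -0.05 0 0 0 1" --pt "-0.715 -0.593 -0.05 0 0 0 1" --pt "-0.715 -0.593 -0.05 0 0 0 1" --pt "-0.715 -0.593 -0.05 0 0 0 1" --pt "-0.715 -0.593 -0.05 0 0 0 1"

```text
clock: 0.93
tcp_pos: [0.3316, 0.3542, 0.2326]
eef_rot: [-3.141, -0.0, 2.768]
contact_force: [0.7, -0.6, -0.3]
gripper_width: 0.0854
finger_force: 0.0
```

send_rows --pt "-0.715 -0.593 -0.05 0 0 0 1" --pt "-0.715 -0.593 -0.05 0 0 0 1" --pt "-0.715 -0.593 -0.05 0 0 0 1" --pt "-0.715 -0.593 -0.05 0 0 0 1" --pt "-0.715 -0.593 -0.05 0 0 0 1"

```text
clock: 1.35
tcp_pos: [0.3877, 0.2526, 0.2388]
eef_rot: [-3.141, -0.0, 2.768]
contact_force: [0.2, -0.2, -0.3]
gripper_width: 0.0856
finger_force: 0.0
```

send_rows --pt "-0.715 -0.593 -0.05 0 0 0 1" --pt "-0.715 -0.593 -0.05 0 0 0 1" --pt "-0.715 -0.593 -0.05 0 0 0 1" --pt "-0.715 -0.593 -0.05 0 0 0 1" --pt "-0.715 -0.593 -0.05 0 0 0 1"

```text
clock: 1.77
tcp_pos: [0.4439, 0.1509, 0.2451]
eef_rot: [-3.142, -0.0, 2.768]
contact_force: [0.5, -0.3, -0.3]
gripper_width: 0.0854
finger_force: 0.0
```

send_rows --pt "-0.715 -0.593 -0.05 0 0 0 1" --pt "-0.715 -0.593 -0.05 0 0 0 1" --pt "-0.715 -0.593 -0.05 0 0 0 1" --pt "-0.715 -0.593 -0.05 0 0 0 1" --pt "-0.715 -0.593 -0.05 0 0 0 1"

```text
clock: 2.18
tcp_pos: [0.5, 0.0493, 0.2513]
eef_rot: [-3.142, -0.0, 2.768]
contact_force: [-0.4, 0.8, 0.0]
gripper_width: 0.0856
finger_force: 0.0
```

```bash
cat >> h.py <<'E'
def look(name):
    T=tool(); p,d=eyes.capture("wrist"); cv2.imwrite(f"pics/{name}.png",p[:,:,::-1]); np.savez(f"{name}.npz",p=p,d=d,T=T)
    return p,cloud("wrist",d,T)
def clip(p,P,x,y,rad=.055):
    """base rectangle, tongue and fin of a clip near x,y -> rough pose"""
    m=(np.hypot(P[...,0]-x,P[...,1]-y)<rad)&(np.ptp(p.astype(int),axis=2)<45)
    top=P[m&(P[...,2]>.034)&(P[...,2]<.048)]; body=P[m&(P[...,2]>.004)&(P[...,2]<.048)]
    def ax(q):
        w,v=np.linalg.eigh(np.cov(q[:,:2].T)); return np.degrees(np.arctan2(v[1,1],v[0,1])).round(1)
    rc=lambda q:[np.round(t,1) for t in cv2.minAreaRect((q[:,:2]*1000).astype(np.float32))]
    print("top",len(top),top.mean(0).round(4),ax(top),rc(top)); print("body",len(body),body.mean(0).round(4),ax(body),rc(body))
    base=P[m&(P[...,2]>.004)&(P[...,2]<.012)]; print("base z",np.median(base[:,2]).round(4),"top z",np.median(top[:,2]).round(4))
E
python3 - <<'E'
from h import *
p,P=look("w1")
for c in ((.64,-.172),(.47,-.088)): clip(p,P,*c)
yaw=np.radians(4.3)
m=(P[...,0]>.4)&(P[...,0]<.8)&(P[...,1]>.06)&(P[...,1]<.27)&(P[...,2]>.004)&(P[...,2]<.16)
Q=P[m]; print(len(Q),"rect",cv2.minAreaRect((Q[:,:2]*1000).astype(np.float32)),"zmax",Q[:,2].max())
rng=np.random.default_rng(0); best=(0,)
for _ in range(3000):
    a=Q[rng.choice(len(Q),3,False)]; nn=np.cross(a[1]-a[0],a[2]-a[0]); L=np.linalg.norm(nn)
    if L<1e-5: continue
    nn/=L; nn*=np.sign(nn[2]) or 1
    if abs(np.degrees(np.arccos(nn[2]))-22)>3: continue
    inl=np.abs((Q-a[0])@nn)<.0025
    if inl.sum()>best[0]: best=(inl.sum(),inl)
q=Q[best[1]]; c0=q.mean(0); nn=np.linalg.svd(q-c0,full_matrices=False)[2][2]; nn*=np.sign(nn[2])
print(best[0],"c",c0.round(4),"n",nn.round(4),np.degrees(np.arccos(nn[2])).round(2),"yaw",np.degrees(np.arctan2(nn[1],nn[0])).round(2))
ct=P[...,2]
print(r.get_state()["q"].round(3))
E
```

```text
top 0 [nan nan nan] nan [array([0., 0.]), array([0., 0.]), np.float64(0.0)]
body 287 [ 0.656  -0.1673  0.0097] 159.7 [array([ 656.6, -165.1]), array([23.9, 45.9]), np.float64(61.6)]
base z 0.0074 top z nan
top 299 [ 0.4701 -0.093   0.0397] 142.8 [array([470.3, -94.1]), array([14.3, 36.4]), np.float64(52.3)]
body 1234 [ 0.4707 -0.0904  0.0171] 148.8 [array([467.2, -92. ]), array([47.1, 72.7]), np.float64(52.1)]
base z 0.0074 top z 0.0401
14328 rect ((543.9580078125, 171.77145385742188), (347.16448974609375, 140.19189453125), 21.044410705566406) zmax 0.14370860578510147
9758 c [0.5288 0.1636 0.1016] n [0.3737 0.0205 0.9273] 21.98 yaw 3.14
[-1.670e-01 -1.800e-01 -1.240e-01  1.626e+00 -1.000e-03  2.080e-01]h.py:27: RuntimeWarning: Mean of empty slice.
  print("top",len(top),top.mean(0).round(4),ax(top),rc(top)); print("body",len(body),body.mean(0).round(4),ax(body),rc(body))
  ret = um.true_divide(
  avg = a.mean(axis, **keepdims_kw)
h.py:25: RuntimeWarning: Degrees of freedom <= 0 for slice
  w,v=np.linalg.eigh(np.cov(q[:,:2].T)); return np.degrees(np.arctan2(v[1,1],v[0,1])).round(1)
  c *= np.true_divide(1, fact)
  c *= np.true_divide(1, fact)
  return _methods._mean(a, axis=axis, dtype=dtype,
  ret = ret.dtype.type(ret / rcount)
```

View pics/w1.png

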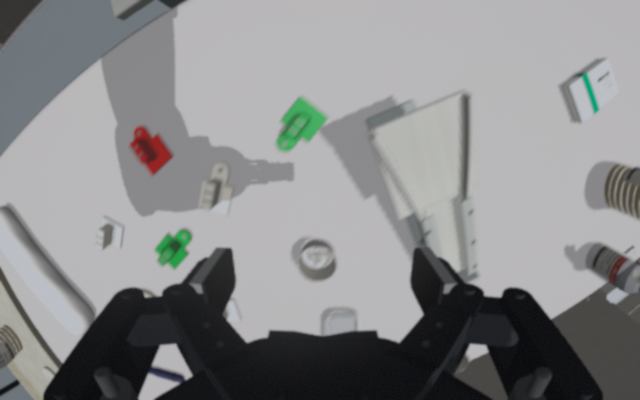

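The wrist view shows clip B at (215,188) with its tongue toward the top, the short clip at (108,235), red at (150,148) and greens at (175,248) and (300,125). The chute's flare is at (420,150), and clip A is hidden behind the finger near (230,310). B is measured (fin centre 0.4701,-0.0930, yaw 142.3°). I start with A: move over it, then turn so the wrist can still place it.

send_rows --pt "-0.708 -0.518 0.16 0 0 0 1" --pt "-0.708 -0.518 0.16 0 0 0 1" --pt "-0.708 -0.518 0.16 0 0 0 1" --pt "-0.708 -0.518 0.16 0 0 0 1" --pt "-0.708 -0.518 0.16 0 0 0 1"

```text
clock: 2.65
tcp_pos: [0.5588, -0.043, 0.231]
eef_rot: [3.141, -0.001, 2.768]
contact_force: [0.9, -0.9, 0.8]
gripper_width: 0.0856
finger_force: 0.0
```

send_rows --pt "-0.708 -0.518 0.16 0 0 0 1" --pt "-0.708 -0.518 0.16 0 0 0 1" --pt "-0.708 -0.518 0.16 0 0 0 1" --pt "-0.708 -0.518 0.16 0 0 0 1" --pt "-0.708 -0.518 0.16 0 0 0 1"

```text
clock: 3.07
tcp_pos: [0.6175, -0.1355, 0.2108]
eef_rot: [3.141, -0.001, 2.768]
contact_force: [-0.4, -0.0, 0.4]
gripper_width: 0.0849
finger_force: 0.0
```

send_rows --pt "-0.708 -0.518 0.16 0 0 0 1" --pt "-0.708 -0.518 0.16 0 0 0 1" --pt "0 0 0 0 0 1 1" --pt "0 0 0 0 0 1 1" --pt "0 0 0 0 0 1 1"

```text
clock: 3.48
tcp_pos: [0.6406, -0.172, 0.2025]
eef_rot: [-3.141, -0.002, 2.523]
contact_force: [-0.3, -0.5, 0.5]
gripper_width: 0.0856
finger_force: 0.0
```

send_rows --pt "0 0 0 0 0 1 1" --pt "0 0 0 0 0 1 1" --pt "0 0 0 0 0 1 1" --pt "0 0 0 0 0 1 1" --pt "0 0 0 0 0 1 1"

```text
clock: 3.9
tcp_pos: [0.6406, -0.1716, 0.203]
eef_rot: [-3.141, -0.001, 2.124]
contact_force: [0.3, -0.1, -0.1]
gripper_width: 0.0851
finger_force: 0.0
```

send_rows --pt "0 0 0 0 0 1 1" --pt "0 0 0 0 0 1 1" --pt "0 0 0 0 0 1 1" --pt "0 0 0 0 0 1 1" --pt "0 0 0 0 0 1 1"

```text
clock: 4.32
tcp_pos: [0.6406, -0.1716, 0.203]
eef_rot: [-3.141, -0.001, 1.724]
contact_force: [0.6, 0.5, -0.7]
gripper_width: 0.0851
finger_force: 0.0
```

send_rows --pt "0 0 0 0 0 1 1" --pt "0 0 0 0 0 1 1" --pt "0 0 0 0 0 1 1" --pt "0 0 0 0 0 1 1" --pt "0 0 0 0 0 1 1"

```text
clock: 4.73
tcp_pos: [0.6405, -0.1715, 0.203]
eef_rot: [-3.141, -0.0, 1.324]
contact_force: [-0.3, 0.6, -0.1]
gripper_width: 0.0852
finger_force: 0.0
```

send_rows --pt "0 0 0 0 0 1 1" --pt "0 0 0 0 0 1 1" --pt "0 0 0 0 0 1 1" --pt "0 0 0 0 0 1 1" --pt "0 0 0 0 0 1 1"

```text
clock: 5.15
tcp_pos: [0.6405, -0.1715, 0.203]
eef_rot: [-3.141, 0.0, 0.924]
contact_force: [-0.1, 0.3, -0.4]
gripper_width: 0.0853
finger_force: 0.0
```

send_rows --pt "0 0 0 0 0 1 1" --pt "0 0 0 0 0 1 1" --pt "0 0 0 0 0 1 1" --pt "0 0 0 0 0 1 1" --pt "0 0 0 0 0 1 1"

```text
clock: 5.57
tcp_pos: [0.6405, -0.1715, 0.203]
eef_rot: [-3.141, 0.0, 0.524]
contact_force: [-0.1, 0.1, 0.4]
gripper_width: 0.0856
finger_force: 0.0
```

send_rows --pt "0 0 0 0 0 1 1" --pt "0 0 0 0 0 1 1" --pt "0 0 0 0 0 1 1" --pt "0 0 0 0 0 1 1" --pt "0 0 0 0 0 1 1"

```text
clock: 5.98
tcp_pos: [0.6406, -0.1715, 0.203]
eef_rot: [-3.141, 0.001, 0.124]
contact_force: [-0.5, -0.4, 0.4]
gripper_width: 0.0854
finger_force: 0.0
```

send_rows --pt "0 0 0 0 0 1 1" --pt "0 0 0 0 0 1 1" --pt "0 0 0 0 0 1 1" --pt "0 0 0 0 0 0.5 1" --pt "0 0 0 0 0 0 1"

```text
clock: 6.4
tcp_pos: [0.6406, -0.1716, 0.2031]
eef_rot: [-3.141, 0.001, -0.154]
contact_force: [0.7, 0.2, -0.3]
gripper_width: 0.0855
finger_force: 0.0
```

```bash
python3 - <<'E' 2>/dev/null
from h import *
s=r.get_state(); print(s["clock"],s["tcp_pos"],s["eef_rot"],s["q"].round(3))
p,P=look("w2"); clip(p,P,.64,-.172)
E
```

```text
6.4 [ 0.64058547 -0.17155685  0.20306861] [-3.14126030e+00  7.55677657e-04 -1.53956797e-01] [-0.458  0.3    0.286  1.558  0.     2.837]
top 443 [ 0.6435 -0.1781  0.04  ] 168.0 [array([ 642.4, -178. ]), array([14.4, 36.8]), np.float64(76.7)]
body 1914 [ 0.6468 -0.1786  0.0154] 166.4 [array([ 638.6, -177.1]), array([46.9, 71.5]), np.float64(79.1)]
base z 0.0075 top z 0.0401
```

Clip A: fin centre (0.6425,-0.178), yaw 168°, fin top 0.040 and base top 0.0075. Turning +0.055, shifting, then descending 0.172 and gripping.

send_rows --pt "0 0 0 0 0 0.69 0.2" --pt "0.14 0.23 0.8 0 0 0 0.2" --pt "0 0 0.9 0 0 0 0.2" --pt "0 0 0.9 0 0 0 0.2" --pt "0 0 0.9 0 0 0 0.2" --newtons 40

```text
clock: 6.87
tcp_pos: [0.6429, -0.1781, 0.1149]
eef_rot: [-3.141, 0.0, -0.206]
contact_force: [-0.5, 0.2, -0.2]
gripper_width: 0.0514
finger_force: 0.0
```

send_rows --pt "0 0 0.9 0 0 0 0.2" --pt "0 0 0.9 0 0 0 0.2" --pt "0 0 0.8 0 0 0 0.2" --pt "0 0 0.5 0 0 0 0.2" --pt "0 0 0.28 0 0 0 0.2"

```text
clock: 7.28
tcp_pos: [0.6419, -0.1776, 0.0293]
eef_rot: [-3.141, 0.003, -0.206]
contact_force: [-0.2, 0.4, -0.9]
gripper_width: 0.0509
finger_force: 0.0
```

send_rows --pt "0 0 0 0 0 0 -1" --pt "0 0 0 0 0 0 -1" --pt "0 0 0 0 0 0 -1" --pt "0 0 0 0 0 0 -1" --pt "0 0 0 0 0 0 -1"

```text
clock: 7.7
tcp_pos: [0.6438, -0.1786, 0.0328]
eef_rot: [3.141, -0.002, -0.207]
contact_force: [-0.0, 0.0, 0.8]
gripper_width: 0.0002
finger_force: 0.0
```

```bash
python3 - <<'E' 2>/dev/null
from h import *
s=r.get_state(); print(s["clock"],s["tcp_pos"],s["eef_rot"],s["gripper_width"],s["finger_force"])
p,P=look("w3")
q,d=eyes.capture("scene"); np.savez("scene1.npz",p=q,d=d)
c=cv2.resize(q[130:220,290:410,::-1],None,fx=5,fy=5)[:400]
cv2.imwrite("pics/w3c.png",np.vstack([cv2.resize(p[:,:,::-1],(600,375)),cv2.resize(q[135:185,290:400,::-1],(600,225),interpolation=cv2.INTER_CUBIC)]))
E
```

```text
7.7 [ 0.64376403 -0.17855452  0.03283863] [ 3.14120264e+00 -1.87225323e-03 -2.07321524e-01] 0.00016416366874210156 0.0
```

View pics/w3c.png

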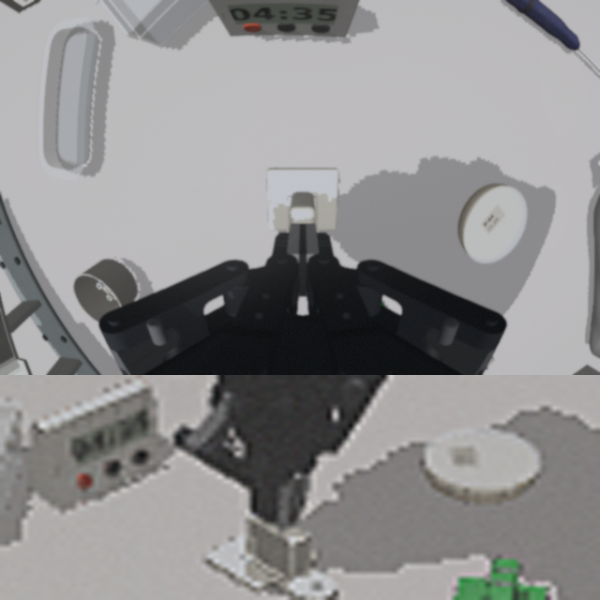

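```bash
python3 - <<'E' 2>/dev/null
from h import *
z=np.load("scene1.npz"); P=cloud("scene",z["d"]); g=z["p"].max(2)
for v in range(148,182,2): print(v,[f"{P[v,u,0]*1e3:.0f},{P[v,u,1]*1e3:.0f},{P[v,u,2]*1e3:.0f},{g[v,u]}" for u in range(334,350,3)])
w=np.load("w3.npz"); W=cloud("wrist",w["d"],w["T"]); g=w["p"].max(2)
print("wrist")
for v in range(195,330,9): print(v,[f"{W[v,u,0]*1e3:.0f},{W[v,u,1]*1e3:.0f},{W[v,u,2]*1e3:.0f},{g[v,u]}" for u in (300,312,323,334,346)])
clip(w["p"],W,.64,-.172)
E
```

```text
148 ['657,-165,110,44', '639,-151,129,59', '635,-159,125,53', '628,-162,126,54', '630,-181,113,56', '624,-186,113,50']
150 ['656,-164,105,124', '647,-164,109,56', '634,-158,120,53', '630,-166,116,52', '629,-180,107,54', '630,-197,96,53']
152 ['659,-168,94,125', '653,-173,93,55', '635,-161,110,58', '627,-162,113,56', '629,-180,100,53', '685,-292,-1,133']
154 ['638,-137,118,51', '648,-166,94,57', '635,-161,103,53', '632,-171,98,57', '631,-184,90,50', '680,-284,-1,185']
156 ['638,-137,111,57', '637,-150,103,58', '635,-161,96,53', '632,-172,90,43', '630,-184,83,48', '675,-277,-2,177']
158 ['639,-138,103,44', '637,-150,96,58', '635,-162,89,56', '634,-175,80,72', '634,-190,70,106', '670,-269,-3,178']
160 ['701,-232,0,197', '637,-150,89,51', '640,-169,75,50', '633,-174,75,80', '672,-255,-2,118', '665,-260,-1,176']
162 ['696,-227,-1,184', '647,-167,65,54', '638,-167,70,52', '634,-176,66,62', '666,-245,1,159', '661,-254,-3,175']
164 ['690,-217,1,183', '647,-166,59,56', '638,-168,62,51', '633,-174,60,63', '661,-238,0,193', '653,-243,1,124']
166 ['686,-210,-0,180', '647,-167,51,88', '637,-166,5
[... 1869 characters left out ...]
6,-177,94,34', '648,-179,81,45', '654,-185,94,33', '653,-189,94,31']
294 ['657,-174,100,34', '656,-177,100,32', '644,-179,82,41', '655,-184,100,27', '654,-188,101,29']
303 ['662,-176,114,31', '654,-177,103,29', '640,-178,82,41', '655,-184,106,26', '659,-188,113,28']
312 ['662,-176,118,27', '653,-177,106,32', '636,-177,82,39', '652,-184,107,24', '659,-188,118,25']
321 ['662,-176,122,26', '640,-174,94,32', '569,-163,-0,188', '639,-182,94,28', '659,-188,121,24']
top 535 [ 0.6562 -0.1811  0.0393] 73.2 [array([ 655.6, -181.1]), array([13.9,  9.9]), np.float64(75.0)]
body 4717 [ 0.6571 -0.1811  0.012 ] 77.9 [array([ 652.8, -180. ]), array([46.6, 44.1]), np.float64(78.4)]
base z 0.0074 top z 0.0398
```

The fingers are shut with their tips just above the fin (about z 0.045), so they never reached it. Before going lower I measure where the tips really stand in the tool frame.

```bash
python3 - <<'E' 2>/dev/null
from h import *
for n in ("w1","w2","w3"):
    w=np.load(n+".npz"); T=w["T"]; W=cloud("wrist",w["d"],np.eye(4)); g=w["p"].max(2); z0=w["d"]
    m=(g<110)&(np.abs(W[...,0])<.03)&(np.abs(W[...,1])<.08)&(W[...,2]<.03)&(z0>0)
    q=W[m]; print(n,T[2,3].round(4),len(q))
    for a,b in ((-.08,-.03),(-.03,0),(0,.03),(.03,.08)):
        k=q[(q[:,1]>a)&(q[:,1]<b)]
        if len(k): i=np.argsort(k[:,2])[-40:]; print((a,b),"tip z",np.percentile(k[:,2],[50,90,99]).round(4),"xy",np.median(k[i],0).round(4))
print(r.get_state())
E
```

```text
w1 0.2513 42453
(-0.08, -0.03) tip z [-0.0883 -0.0516 -0.0305] xy [ 0.0021 -0.043  -0.0266]
(-0.03, 0) tip z [-0.1037 -0.0909 -0.0853] xy [ 0.0096 -0.0105 -0.0844]
(0, 0.03) tip z [-0.1037 -0.0908 -0.0852] xy [ 0.0097  0.0106 -0.0844]
(0.03, 0.08) tip z [-0.0881 -0.0511 -0.0299] xy [ 0.0018  0.0426 -0.0263]
w2 0.2031 42513
(-0.08, -0.03) tip z [-0.0882 -0.0517 -0.0305] xy [ 0.0017 -0.0431 -0.0266]
(-0.03, 0) tip z [-0.1037 -0.0908 -0.0853] xy [ 0.0095 -0.0114 -0.0844]
(0, 0.03) tip z [-0.1037 -0.0907 -0.0853] xy [ 0.0097  0.0099 -0.0845]
(0.03, 0.08) tip z [-0.0881 -0.0508 -0.0301] xy [ 0.0012  0.0426 -0.0264]
w3 0.0328 43889
(-0.08, -0.03) tip z [-0.0942 -0.0751 -0.0645] xy [ 0.0118 -0.0317 -0.0612]
(-0.03, 0) tip z [-0.0938 -0.0537 -0.0178] xy [ 0.0164 -0.0025  0.0162]
(0, 0.03) tip z [-0.0938 -0.0556 -0.0015] xy [0.0163 0.0026 0.0167]
(0.03, 0.08) tip z [-0.0942 -0.0752 -0.0643] xy [ 0.0119  0.0317 -0.0614]
{'clock': 7.8, 'q': array([-4.65812581e-01,  3.54507735e-01,  3.96685464e-02,  1.25500867e+00,
        8.42973996e-05,  2.88308066e+00]), 'joint_vel': array([ 0.00036914,  0.00375879, -0.00552168, -0.00163814,  0.00016483,
       -0.00040826]), 'effort': array([ 2.79215840e-06, -6.69819403e+01,  4.93082070e+01, -9.75315459e-03,
        3.78789691e-04, -1.64121593e-03]), 'tcp_pos': array([ 0.64338781, -0.17835272,  0.0322371 ]), 'eef_rot': array([ 3.14143168e+00, -9.38499286e-04, -2.07300471e-01]), 'contact_force': array([-0.04090755, -0.3072665 , -0.17956862]), 'ft_torque': array([-0.06017783,  0.0047944 ,  0.02994802]), 'finger_force': 0.0, 'gripper_width': -0.00029371346637076706}
```

Measured in the tool frame, the fingertips stand at z ≈ -0.027 m when open and ≈ -0.014 m when shut. That is about 33 mm farther back than the text says, and the scene camera agrees. The clip has not moved, so I open, go 32 mm lower and grip.

send_rows --pt "0 0 0 0 0 0 0.2" --pt "0 0 0 0 0 0 0.2" --pt "0 0 0 0 0 0 0.2" --pt "0 0 0.3 0 0 0 0.2" --pt "0 0 0.3 0 0 0 0.2"

```text
clock: 8.22
tcp_pos: [0.6433, -0.1784, 0.0163]
eef_rot: [3.141, -0.001, -0.207]
contact_force: [-0.4, 0.2, 0.3]
gripper_width: 0.0513
finger_force: 0.0
```

send_rows --pt "0 0 0.3 0 0 0 0.2" --pt "0 0 0.2 0 0 0 0.2" --pt "0 0 0.2 0 0 0 0.2" --pt "0 0 0 0 0 0 0.2" --pt "0 0 0 0 0 0 -1"

```text
clock: 8.63
tcp_pos: [0.6427, -0.178, -0.0015]
eef_rot: [-3.141, 0.001, -0.207]
contact_force: [-0.8, 0.3, -0.0]
gripper_width: 0.0403
finger_force: 0.0
```

send_rows --pt "0 0 0 0 0 0 -1" --pt "0 0 0 0 0 0 -1" --pt "0 0 0 0 0 0 -1" --pt "0 0 0 0 0 0 -1" --pt "0 0 0 0 0 0 -1"

```text
clock: 9.05
tcp_pos: [0.6435, -0.1784, -0.0003]
eef_rot: [3.141, -0.001, -0.207]
contact_force: [-0.4, 0.4, 3.9]
gripper_width: 0.0132
finger_force: 39.6
```

Gripped (13.2 mm, 39.6 N). Lifting and turning, while fitting the chute pose from the first wrist view.

send_rows --pt "0 0 -0.4 0 0 0 -1" --pt "0 0 -0.8 0 0 0 -1" --pt "0 0 -1 0 0 0 -1" --pt "0 0 -1 0 0 0 -1" --pt "0 0 -1 0 0 -1 -1"

```text
clock: 9.47
tcp_pos: [0.6427, -0.178, 0.1056]
eef_rot: [-3.141, 0.0, -0.128]
contact_force: [0.6, -0.1, 0.7]
gripper_width: 0.0131
finger_force: 39.3
```

send_rows --pt "0 0 -1 0 0 -1 -1" --pt "0 0 -1 0 0 -1 -1" --pt "0 0 -1 0 0 -1 -1" --pt "0 0 -1 0 0 -1 -1" --pt "0 0 -0.8 0 0 -1 -1"

```text
clock: 9.88
tcp_pos: [0.643, -0.1782, 0.227]
eef_rot: [3.141, -0.001, 0.277]
contact_force: [0.2, 0.1, 0.1]
gripper_width: 0.0132
finger_force: 39.2
```

send_rows --pt "0 0 0 0 0 -1 -1" --pt "0 0 0 0 0 -1 -1" --pt "0 0 0 0 0 -1 -1" --pt "0 0 0 0 0 -1 -1" --pt "0 0 0 0 0 -1 -1"

```text
clock: 10.3
tcp_pos: [0.6428, -0.1781, 0.2246]
eef_rot: [-3.142, -0.0, 0.677]
contact_force: [0.4, -1.0, -0.9]
gripper_width: 0.0136
finger_force: 39.2
```

```bash
cat > chute.py <<'E'
from h import *
def fit(P,verb=1):
    m=(P[...,0]>.4)&(P[...,0]<.8)&(P[...,1]>.06)&(P[...,1]<.27)&(P[...,2]>.004)&(P[...,2]<.16)
    Q=P[m]; n=np.array([.374,.026,.927]); c=np.array([.5288,.1636,.1016])
    for _ in range(5):
        q=Q[np.abs((Q-c)@n)<.003]; c=q.mean(0); n=np.linalg.svd(q-c,full_matrices=False)[2][2]; n*=np.sign(n[2])
    t=np.arctan2(n[1],n[0])
    for it in range(3):
        ex=np.array([np.cos(t)*n[2],np.sin(t)*n[2],-np.hypot(n[0],n[1])]); ey=np.array([-np.sin(t),np.cos(t),0])
        s=(Q-c)@ex; l=(Q-c)@ey; h=(Q-c)@n
        f=np.abs(h)<.003; w=(h>.011)&(h<.018)
        C=[]
        for a in np.arange(-.09,.02,.005):
            k=w&(s>=a)&(s<a+.005); L=l[k&(l<-.01)]; U=l[k&(l>.01)]
            if len(L)>4 and len(U)>4: C.append((a+.0025,np.median(L),np.median(U)))
        C=np.array(C); g=np.polyfit(C[:,0],C[:,1:].mean(1),1); 
        if it<2: t+=g[0]
    if verb:
        print("n",n.round(4),"slope",np.degrees(np.arccos(n[2])).round(2),"plane yaw",np.degrees(np.arctan2(n[1],n[0])).round(2),"wall yaw",np.degrees(t).round(2),"mid",g.round(4),"c",c.round(4))
        print((C*1e3).round(1).tolist()); print("s range floor",np.percentile(s[f&(np.abs(l-g[1])<.02)],[0.2,99.8]).round(4),"all s",s[h>-.01].min().round(4),s.max().round(4))
    return n,c,t,g,ex,ey,s,l,h
if __name__=="__main__":
    w=np.load("w1.npz"); n,c,t,g,ex,ey,s,l,h=fit(cloud("wrist",w["d"],w["T"]))
    k=(np.abs(l-g[1])<.015)&(s>0)
    for a in np.arange(.0,.22,.01):
        j=k&(s>=a)&(s<a+.01); print(int(a*1e3+.5),j.sum(),np.percentile(h[j],[5,50,95]).round(4) if j.sum() else "")
E
python3 chute.py
```

```text
n [0.3736 0.0215 0.9273] slope 21.98 plane yaw 3.29 wall yaw 3.56 mid [0.0003 0.0017] c [0.5285 0.1633 0.1016]
[[-77.5, -45.8, 49.9], [-72.5, -47.0, 49.9], [-67.5, -46.2, 49.3], [-62.5, -45.0, 48.8], [-57.5, -44.6, 47.2], [-52.5, -43.5, 46.8], [-47.5, -42.5, 45.8], [-42.5, -41.8, 45.3], [-37.5, -40.6, 43.7], [-32.5, -40.1, 43.9], [-27.5, -39.2, 42.1], [-22.5, -38.2, 41.8], [-17.5, -37.1, 40.8], [-12.5, -36.2, 39.7], [-7.5, -36.2, 38.5], [-2.5, -34.3, 37.9], [2.5, -34.1, 37.5], [7.5, -32.8, 36.7], [12.5, -32.2, 35.3], [17.5, -31.1, 34.7]]
s range floor [-0.0754  0.1898] all s -0.076 0.1953
0 195 [-0.0009  0.      0.0011]
10 189 [-0.0011  0.      0.0009]
20 165 [-0.0009  0.      0.0011]
30 164 [-0.001  -0.0001  0.0009]
40 154 [-0.0011 -0.0001  0.0009]
50 137 [-0.0008  0.      0.0009]
60 121 [-0.001  -0.0001  0.0008]
70 109 [-0.001   0.      0.0009]
80 113 [-0.0012 -0.0001  0.0008]
90 96 [-0.0009  0.0001  0.0007]
100 99 [-0.0009  0.      0.001 ]
110 96 [-0.001  -0.      0.0008]
120 87 [-0.0009  0.0001  0.0008]
130 84 [-0.0009 -0.0003  0.0005]
140 77 [-0.0009 -0.0001  0.0009]
150 66 [-0.0011 -0.0001  0.0008]
160 48 [-0.0008  0.      0.0006]
170 42 [-0.0008  0.      0.0008]
180 97 [-0.0009  0.0041  0.0238]
190 58 [0.0013 0.0145 0.0256]
200 0 
210 0
```

Chute fit: slope 21.98°, yaw 3.5°, floor 264.5 mm long, stop at s=+0.1895, so the mouth is at (0.5141, 0.1641, 0.1074). Finishing the turn to tool yaw 3.203, moving over the chute and tilting 22°.

send_rows --pt "0 0 0 0 0 -1 -1" --pt "0 0 0 0 0 -1 -1" --pt "0 0 0 0 0 -1 -1" --pt "0 0 0 0 0 -1 -1" --pt "0 0 0 0 0 -1 -1"

```text
clock: 10.72
tcp_pos: [0.6428, -0.1781, 0.2245]
eef_rot: [-3.141, -0.0, 1.077]
contact_force: [0.0, -0.1, -0.4]
gripper_width: 0.0137
finger_force: 39.2
```

send_rows --pt "0 0 0 0 0 -1 -1" --pt "0 0 0 0 0 -1 -1" --pt "0 0 0 0 0 -1 -1" --pt "0 0 0 0 0 -1 -1" --pt "0 0 0 0 0 -1 -1"

```text
clock: 11.13
tcp_pos: [0.6428, -0.1781, 0.2246]
eef_rot: [-3.141, -0.0, 1.477]
contact_force: [0.2, -0.3, -0.1]
gripper_width: 0.0132
finger_force: 39.2
```

send_rows --pt "0 0 0 0 0 -1 -1" --pt "0 0 0 0 0 -1 -1" --pt "0 0 0 0 0 -1 -1" --pt "0 0 0 0 0 -1 -1" --pt "0 0 0 0 0 -1 -1"

```text
clock: 11.55
tcp_pos: [0.6428, -0.1781, 0.2246]
eef_rot: [3.142, -0.0, 1.877]
contact_force: [-0.2, 0.4, -1.0]
gripper_width: 0.0134
finger_force: 39.2
```

send_rows --pt "0 0 0 0 0 -1 -1" --pt "0 0 0 0 0 -1 -1" --pt "0 0 0 0 0 -1 -1" --pt "0 0 0 0 0 -1 -1" --pt "0 0 0 0 0 -1 -1"

```text
clock: 11.97
tcp_pos: [0.6428, -0.1781, 0.2246]
eef_rot: [3.142, -0.0, 2.277]
contact_force: [-0.1, 0.1, -0.3]
gripper_width: 0.0133
finger_force: 39.2
```

send_rows --pt "0 0 0 0 0 -1 -1" --pt "0 0 0 0 0 -1 -1" --pt "0 0 0 0 0 -1 -1" --pt "0 0 0 0 0 -1 -1" --pt "0 0 0 0 0 -1 -1"

```text
clock: 12.38
tcp_pos: [0.6428, -0.1781, 0.2246]
eef_rot: [3.142, -0.0, 2.677]
contact_force: [-0.0, 0.0, 0.3]
gripper_width: 0.0132
finger_force: 39.2
```

send_rows --pt "0 0 0 0 0 -1 -1" --pt "0 0 0 0 0 -1 -1" --pt "0 0 0 0 0 -1 -1" --pt "0 0 0 0 0 -1 -1" --pt "0 0 0 0 0 -1 -1"

```text
clock: 12.8
tcp_pos: [0.6428, -0.1781, 0.2246]
eef_rot: [3.142, -0.0, 3.077]
contact_force: [0.0, -0.9, -0.5]
gripper_width: 0.0133
finger_force: 39.2
```

send_rows --pt "0 0 0 0 0 -1 -1" --pt "0 0 0 0 0 -0.6 -1" --pt "0.235 0.93 0 0 0 0 -1" --pt "0.235 0.93 0 0 0 0 -1" --pt "0.235 0.93 0 0 0 0 -1"

```text
clock: 13.22
tcp_pos: [0.6207, -0.109, 0.2243]
eef_rot: [3.141, -0.0, -3.083]
contact_force: [0.8, 0.7, -0.8]
gripper_width: 0.0132
finger_force: 39.2
```

send_rows --pt "0.235 0.93 0 0 0 0 -1" --pt "0.235 0.93 0 0 0 0 -1" --pt "0.235 0.93 0 0 0 0 -1" --pt "0.235 0.93 0 0 0 0 -1" --pt "0.235 0.93 0 0 0 0 -1"

```text
clock: 13.63
tcp_pos: [0.5844, 0.0058, 0.2246]
eef_rot: [3.142, 0.0, -3.083]
contact_force: [0.5, 0.0, -0.0]
gripper_width: 0.0132
finger_force: 39.2
```

send_rows --pt "0.235 0.93 0 0 0 0 -1" --pt "0.235 0.93 0 0 0 0 -1" --pt "0.235 0.93 0 0 0 0 -1" --pt "0.235 0.93 0 0 0 0 -1" --pt "0.235 0.93 0 0 0 0 -1"

```text
clock: 14.05
tcp_pos: [0.5482, 0.1201, 0.2247]
eef_rot: [3.142, 0.0, -3.083]
contact_force: [0.1, 0.6, -0.1]
gripper_width: 0.0132
finger_force: 39.2
```

send_rows --pt "0.235 0.93 0 0 0 0 -1" --pt "0.235 0.93 0 0 0 0 -1" --pt "0 0 0 0 0.96 0 -1" --pt "0 0 0 0 0.96 0 -1" --pt "0 0 0 0 0.96 0 -1"

```text
clock: 14.47
tcp_pos: [0.5338, 0.1654, 0.2256]
eef_rot: [3.142, -0.232, -3.081]
contact_force: [0.2, -0.7, -1.2]
gripper_width: 0.0136
finger_force: 39.3
```

send_rows --pt "0 0 0 0 0.96 0 -1" --pt "0 0 0 0 0.96 0 -1" --pt "0 0 0 0 0 0 -1"

```text
clock: 14.72
tcp_pos: [0.5345, 0.1642, 0.2182]
eef_rot: [-3.142, -0.397, -3.084]
contact_force: [1.0, -0.5, -3.2]
gripper_width: 0.0129
finger_force: 39.3
```

```bash
cat > held.py <<'E'
import sys
from chute import *
p,P=look(sys.argv[1])
s=r.get_state(); print(s["clock"],s["tcp_pos"].round(4),s["eef_rot"].round(3),s["q"].round(3))
T=tool(); M=np.linalg.inv(T); W=P@M[:3,:3].T+M[:3,3]
m=(np.abs(W[...,1])<.035)&(W[...,0]>-.04)&(W[...,0]<.05)&(p.max(2)>60)&(np.ptp(p.astype(int),axis=2)<45)
b=W[m&(W[...,2]>-.016)&(W[...,2]<.006)]; k=W[m&(W[...,2]>-.048)&(W[...,2]<-.034)]
print("held base: z",np.median(b[:,2]).round(4),"slope z/x",np.polyfit(b[:,0],b[:,2],1).round(4),"rect",cv2.minAreaRect((b[:,:2]*1e3).astype(np.float32)),"yrange",np.percentile(b[:,1],[1,99]).round(4),"xmax",np.percentile(b[:,0],99.5).round(4))
n,c,t,g,ex,ey,*_=fit(P,0); n0,c0,t0=(np.array([.3736,.0215,.9273]),np.array([.5285,.1633,.1016]),np.radians(3.5))
print("chute now n",n.round(4),"yaw",np.degrees(t).round(2),"old-plane offset",((c-c0)@n0).round(4),"mid line lat at c0",(g[1]+(c-c0)@ey).round(4))
tgt=np.array([.5111,.1639,.1108]); print("to target in tool units",((tgt-T[:3,3])@T[:3,:3]/.025).round(2))
Rt=np.stack([-ex,ey,-n],1); print("turn units",(R.from_matrix(T[:3,:3].T@Rt).as_rotvec()/.08).round(2))
E
python3 held.py w4 2>/dev/null
```

```text
14.7667 [0.5348 0.1644 0.2202] [-3.142 -0.39  -3.083] [0.063 0.516 0.523 1.968 0.002 0.005]
held base: z -0.0059 slope z/x [ 0.0438 -0.007 ] rect ((15.543850898742676, -0.1996631622314453), (30.955364227294922, 46.519287109375), 0.2196863889694214) yrange [-0.0225  0.0223] xmax 0.0307
chute now n [0.3736 0.0232 0.9273] yaw 2.71 old-plane offset 0.0001 mid line lat at c0 0.0017
to target in tool units [-0.79  0.03  4.41]
turn units [-0.02 -0.08  0.13]
```

send_rows --pt "-0.4 0 0.9 0 0 0 -1" --pt "-0.39 0 1 0 0 0 -1" --pt "0 0 0.9 0 0 0 -1" --pt "0 0 0.6 0 0 0 -1" --pt "0 0 0.4 0 0 0 -1"

```text
clock: 15.18
tcp_pos: [0.5162, 0.1639, 0.129]
eef_rot: [3.141, -0.38, -3.082]
contact_force: [0.8, -0.5, -0.3]
gripper_width: 0.0136
finger_force: 39.3
```

send_rows --pt "0 0 0.3 0 0 0 -1" --pt "0 0 0.2 0 0 0 -1" --pt "0 0 0.08 0 0 0 -1" --pt "0 0 0 0 0 0 -1"

```text
clock: 15.52
tcp_pos: [0.5119, 0.1635, 0.116]
eef_rot: [3.141, -0.382, -3.082]
contact_force: [-0.4, 0.2, -0.8]
gripper_width: 0.0136
finger_force: 39.3
```

```bash
python3 held.py w5 2>/dev/null
```

```text
15.5667 [0.5122 0.1634 0.1161] [ 3.141 -0.382 -3.083] [0.064 0.435 0.233 1.751 0.002 0.005]
held base: z -0.0075 slope z/x [ 0.0008 -0.0067] rect ((12.654451370239258, 0.4039306640625), (73.89186096191406, 70.10575866699219), 0.8130042552947998) yrange [-0.0345  0.0283] xmax 0.0469
chute now n [0.3728 0.0231 0.9276] yaw 2.31 old-plane offset 0.0001 mid line lat at c0 0.0012
to target in tool units [-0.04  0.02  0.21]
turn units [-0.04  0.01  0.22]
```

send_rows --pt "0 0 0.15 0 0 0 -1" --pt "0 0 0.1 0 0 0 -1" --pt "0 0 0 0 0 0 -1" --pt "0 0 0 0 0 0 -0.25" --pt "0 0 0 0 0 0 -0.25"

```text
clock: 15.98
tcp_pos: [0.5096, 0.1633, 0.1094]
eef_rot: [3.141, -0.384, -3.083]
contact_force: [0.2, 0.7, 0.6]
gripper_width: 0.0317
finger_force: 0.0
```

send_rows --pt "0 0 0 0 0 0 -0.25" --pt "0 0 -0.1 0 0 0 -0.25" --pt "0 0 -0.2 0 0 0 -0.25" --pt "0 0 -0.6 0 0 0 -0.25" --pt "0 0 -1 0 0 0 -0.25"

```text
clock: 16.4
tcp_pos: [0.5261, 0.1644, 0.1526]
eef_rot: [3.142, -0.387, -3.082]
contact_force: [1.0, -0.9, -0.2]
gripper_width: 0.0319
finger_force: 0.0
```

send_rows --pt "0 0 -1 0 0 0 0.2" --pt "0 0 -1 0 0 0 0.2" --pt "0 0 -1 0 0 0 0.2"

```text
clock: 16.65
tcp_pos: [0.5556, 0.166, 0.2246]
eef_rot: [3.142, -0.383, -3.083]
contact_force: [1.1, 0.1, -0.1]
gripper_width: 0.0509
finger_force: 0.0
```

```bash
python3 - <<'E' 2>/dev/null
from h import *
s=r.get_state(); print(s["clock"],s["tcp_pos"].round(4),s["eef_rot"].round(3),s["q"].round(3))
p,P=look("w6"); q,d=eyes.capture("side"); v,_=eyes.capture("scene"); clip(p,P,.47,-.088)
cv2.imwrite("pics/c6.png",np.vstack([cv2.resize(p[:,:,::-1],(560,350)),np.hstack([cv2.resize(q[215:285,255:375,::-1],(280,200),interpolation=cv2.INTER_CUBIC),cv2.resize(v[215:310,215:345,::-1],(280,200),interpolation=cv2.INTER_CUBIC)])]))
E
```

```text
16.65 [0.5556 0.166  0.2246] [ 3.142 -0.383 -3.083] [0.064 0.585 0.625 1.994 0.002 0.004]
top 254 [ 0.4709 -0.0925  0.0394] 142.3 [array([470., -94.]), array([15.4, 35.6]), np.float64(51.0)]
body 1118 [ 0.4733 -0.0889  0.0179] 148.9 [array([468.5, -91.6]), array([47. , 73.2]), np.float64(49.9)]
base z 0.0074 top z 0.0399
```

View pics/c6.png

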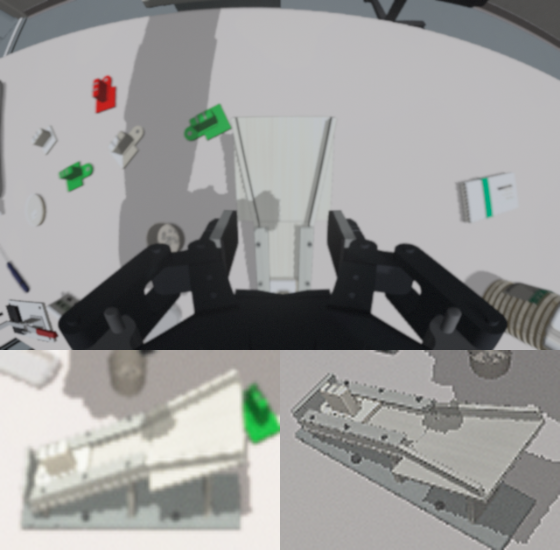

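Clip A rests against the stop with its fin up: side crop (60,462), scene crop (340,395). Clip B is unchanged. Next: untilt, go over B and turn.

send_rows --pt "0 0 0 0 -0.96 0 0.2" --pt "0 0 0 0 -0.96 0 0.2" --pt "0 0 0 0 -0.96 0 0.2" --pt "0 0 0 0 -0.96 0 0.2" --pt "0 0 0 0 -0.96 0 0.2"

```text
clock: 17.22
tcp_pos: [0.5548, 0.166, 0.222]
eef_rot: [3.142, 0.003, -3.083]
contact_force: [0.2, -0.7, 0.6]
gripper_width: 0.0512
finger_force: 0.0
```

send_rows --pt "0.368 -0.923 0.2 0 0 0 0.2" --pt "0.368 -0.923 0.2 0 0 0 0.2" --pt "0.368 -0.923 0.2 0 0 0 0.2" --pt "0.368 -0.923 0.2 0 0 0 0.2" --pt "0.368 -0.923 0.2 0 0 0 0.2"

```text
clock: 17.63
tcp_pos: [0.5148, 0.0474, 0.1965]
eef_rot: [3.141, -0.001, -3.082]
contact_force: [-0.9, 0.6, 0.7]
gripper_width: 0.0512
finger_force: 0.0
```

send_rows --pt "0.368 -0.923 0.2 0 0 0 0.2" --pt "0.368 -0.923 0.2 0 0 0 0.2" --pt "0.368 -0.923 0.2 0 0 0 0.2" --pt "0.368 -0.923 0.2 0 0 0 0.2" --pt "0.368 -0.923 0.2 0 0 0 0.2"

```text
clock: 18.05
tcp_pos: [0.4758, -0.0704, 0.1715]
eef_rot: [3.141, -0.001, -3.082]
contact_force: [0.5, 0.5, 0.3]
gripper_width: 0.0511
finger_force: 0.0
```

send_rows --pt "0.368 -0.923 0.2 0 0 0 0.2" --pt "0 0 0 0 0 -1 0.2" --pt "0 0 0 0 0 -1 0.2" --pt "0 0 0 0 0 -1 0.2" --pt "0 0 0 0 0 -1 0.2"

```text
clock: 18.47
tcp_pos: [0.4684, -0.0932, 0.1667]
eef_rot: [3.14, -0.001, -2.759]
contact_force: [-0.1, -0.4, 0.1]
gripper_width: 0.0515
finger_force: 0.0
```

send_rows --pt "0 0 0 0 0 -1 0.2" --pt "0 0 0 0 0 -1 0.2" --pt "0 0 0 0 0 -1 0.2" --pt "0 0 0 0 0 -1 0.2" --pt "0 0 0 0 0 -1 0.2"

```text
clock: 18.88
tcp_pos: [0.4685, -0.093, 0.1667]
eef_rot: [3.14, -0.0, -2.359]
contact_force: [0.1, -0.3, -0.6]
gripper_width: 0.0509
finger_force: 0.0
```

send_rows --pt "0 0 0 0 0 -1 0.2" --pt "0 0 0 0 0 -1 0.2" --pt "0 0 0 0 0 -1 0.2" --pt "0 0 0 0 0 -1 0.2" --pt "0 0 0 0 0 -1 0.2"

```text
clock: 19.3
tcp_pos: [0.4685, -0.0929, 0.1667]
eef_rot: [3.14, 0.0, -1.959]
contact_force: [-0.5, -0.2, 0.2]
gripper_width: 0.051
finger_force: 0.0
```

send_rows --pt "0 0 0 0 0 -1 0.2" --pt "0 0 0 0 0 -1 0.2" --pt "0 0 0 0 0 -1 0.2" --pt "0 0 0 0 0 -1 0.2" --pt "0 0 0 0 0 -1 0.2"

```text
clock: 19.72
tcp_pos: [0.4685, -0.0929, 0.1667]
eef_rot: [3.14, 0.001, -1.559]
contact_force: [-0.4, 0.0, -0.2]
gripper_width: 0.051
finger_force: 0.0
```

send_rows --pt "0 0 0 0 0 -1 0.2" --pt "0 0 0 0 0 -1 0.2" --pt "0 0 0 0 0 -1 0.2" --pt "0 0 0 0 0 -1 0.2" --pt "0 0 0 0 0 -1 0.2"

```text
clock: 20.13
tcp_pos: [0.4685, -0.0929, 0.1667]
eef_rot: [3.141, 0.001, -1.159]
contact_force: [0.5, -1.1, -0.9]
gripper_width: 0.0514
finger_force: 0.0
```

send_rows --pt "0 0 0 0 0 -1 0.2" --pt "0 0 0 0 0 -1 0.2" --pt "0 0 0 0 0 -1 0.2" --pt "0 0 0 0 0 -1 0.2" --pt "0 0 0 0 0 -1 0.2"

```text
clock: 20.55
tcp_pos: [0.4685, -0.0929, 0.1667]
eef_rot: [3.141, 0.001, -0.759]
contact_force: [-0.7, 0.4, -0.4]
gripper_width: 0.0512
finger_force: 0.0
```

send_rows --pt "0 0 0 0 0 -1 0.2" --pt "0 0 0 0 0 -0.29 0.2" --pt "0 0 0 0 0 0 0.2"

```text
clock: 20.8
tcp_pos: [0.4687, -0.093, 0.1671]
eef_rot: [3.141, 0.001, -0.66]
contact_force: [0.1, -0.4, 0.3]
gripper_width: 0.0513
finger_force: 0.0
```

```bash
python3 - <<'E' 2>/dev/null
from h import *
s=r.get_state(); print(s["clock"],s["tcp_pos"].round(4),s["eef_rot"].round(4),s["q"].round(3))
p,P=look("w7"); clip(p,P,.47,-.09)
T=tool(); print("to fin, units",((np.array([.4702,-.0935,-.001])-T[:3,3])@T[:3,:3]/.025).round(2))
E
```

```text
20.8 [ 0.4687 -0.093   0.1671] [ 3.1415e+00  1.0000e-03 -6.5970e-01] [-0.471 -0.276 -0.36   1.488  0.    -2.953]
top 534 [ 0.4721 -0.0957  0.0399] 140.5 [array([471.2, -95.8]), array([14. , 35.1]), np.float64(51.7)]
body 2355 [ 0.475  -0.0981  0.0151] 141.5 [array([468.1, -92.8]), array([45.6, 71.5]), np.float64(51.3)]
base z 0.0074 top z 0.04
to fin, units [ 0.06 -0.02  6.73]
```

send_rows --pt "0.14 0.01 0.5 0 0 0.1 0.2" --pt "0 0 1 0 0 0 0.2" --pt "0 0 1 0 0 0 0.2" --pt "0 0 1 0 0 0 0.2" --pt "0 0 1 0 0 0 0.2"

```text
clock: 21.27
tcp_pos: [0.4715, -0.0956, 0.0532]
eef_rot: [-3.142, 0.0, -0.67]
contact_force: [1.0, -0.0, -0.9]
gripper_width: 0.0513
finger_force: 0.0
```

send_rows --pt "0 0 0.9 0 0 0 0.2" --pt "0 0 0.7 0 0 0 0.2" --pt "0 0 0.4 0 0 0 0.2" --pt "0 0 0.22 0 0 0 0.2" --pt "0 0 0 0 0 0 0.2"

```text
clock: 21.68
tcp_pos: [0.4711, -0.0953, -0.0013]
eef_rot: [3.141, 0.002, -0.668]
contact_force: [-0.9, -0.2, 1.1]
gripper_width: 0.0514
finger_force: 0.0
```

send_rows --pt "0 0 0 0 0 0 -1" --pt "0 0 0 0 0 0 -1" --pt "0 0 0 0 0 0 -1" --pt "0 0 0 0 0 0 -1" --pt "0 0 0 0 0 0 -1"

```text
clock: 22.1
tcp_pos: [0.4728, -0.0962, 0.0011]
eef_rot: [-3.141, -0.002, -0.667]
contact_force: [-0.7, 0.2, 6.4]
gripper_width: 0.0136
finger_force: 40.5
```

send_rows --pt "0 0 -0.4 0 0 0 -1" --pt "0 0 -0.8 0 0 0 -1" --pt "0 0 -1 0 0 0 -1" --pt "0 0 -1 0 0 0 -1" --pt "0 0 -1 0 0 1 -1"

```text
clock: 22.52
tcp_pos: [0.4715, -0.0955, 0.1066]
eef_rot: [-3.142, 0.0, -0.746]
contact_force: [-0.1, -1.2, -0.7]
gripper_width: 0.0131
finger_force: 39.6
```

send_rows --pt "0 0 -1 0 0 1 -1" --pt "0 0 -1 0 0 1 -1" --pt "0 0 -1 0 0 1 -1" --pt "0 0 -1 0 0 1 -1" --pt "0 0 -0.8 0 0 1 -1"

```text
clock: 22.93
tcp_pos: [0.4719, -0.0957, 0.2277]
eef_rot: [-3.14, -0.001, -1.151]
contact_force: [0.4, 0.1, 0.1]
gripper_width: 0.0136
finger_force: 39.6
```

send_rows --pt "0 0 0 0 0 1 -1" --pt "0 0 0 0 0 1 -1" --pt "0 0 0 0 0 1 -1" --pt "0 0 0 0 0 1 -1" --pt "0 0 0 0 0 1 -1"

```text
clock: 23.35
tcp_pos: [0.4716, -0.0956, 0.2256]
eef_rot: [-3.141, -0.0, -1.551]
contact_force: [0.3, -0.3, -0.4]
gripper_width: 0.0132
finger_force: 39.6
```

send_rows --pt "0 0 0 0 0 1 -1" --pt "0 0 0 0 0 1 -1" --pt "0 0 0 0 0 1 -1" --pt "0 0 0 0 0 1 -1" --pt "0 0 0 0 0 1 -1"

```text
clock: 23.77
tcp_pos: [0.4716, -0.0956, 0.2255]
eef_rot: [-3.141, 0.0, -1.951]
contact_force: [-0.2, 1.1, -0.9]
gripper_width: 0.0137
finger_force: 39.6
```

send_rows --pt "0 0 0 0 0 1 -1" --pt "0 0 0 0 0 1 -1" --pt "0 0 0 0 0 1 -1" --pt "0 0 0 0 0 1 -1" --pt "0 0 0 0 0 1 -1"

```text
clock: 24.18
tcp_pos: [0.4716, -0.0956, 0.2256]
eef_rot: [-3.141, 0.0, -2.351]
contact_force: [0.3, 0.2, -1.3]
gripper_width: 0.0134
finger_force: 39.6
```

send_rows --pt "0 0 0 0 0 1 -1" --pt "0 0 0 0 0 1 -1" --pt "0 0 0 0 0 1 -1" --pt "0 0 0 0 0 1 -1" --pt "0 0 0 0 0 1 -1"

```text
clock: 24.6
tcp_pos: [0.4716, -0.0956, 0.2256]
eef_rot: [-3.142, 0.0, -2.751]
contact_force: [-0.3, 0.4, -0.5]
gripper_width: 0.0133
finger_force: 39.6
```

send_rows --pt "0 0 0 0 0 1 -1" --pt "0 0 0 0 0 1 -1" --pt "0 0 0 0 0 1 -1" --pt "0 0 0 0 0 1 -1" --pt "0 0 0 0 0 0.15 -1"

```text
clock: 25.02
tcp_pos: [0.4717, -0.0956, 0.2255]
eef_rot: [-3.142, 0.0, -3.083]
contact_force: [0.3, 0.4, -1.5]
gripper_width: 0.0134
finger_force: 39.6
```

send_rows --pt "-0.281 0.934 0 0 0 0 -1" --pt "-0.281 0.934 0 0 0 0 -1" --pt "-0.281 0.934 0 0 0 0 -1" --pt "-0.281 0.934 0 0 0 0 -1" --pt "-0.281 0.934 0 0 0 0 -1"

```text
clock: 25.43
tcp_pos: [0.4996, 0.0242, 0.2254]
eef_rot: [-3.142, 0.0, -3.077]
contact_force: [0.2, 0.0, -0.2]
gripper_width: 0.0134
finger_force: 39.6
```

send_rows --pt "-0.281 0.934 0 0 0 0 -1" --pt "-0.281 0.934 0 0 0 0 -1" --pt "-0.281 0.934 0 0 0 0 -1" --pt "-0.281 0.934 0 0 0 0 -1" --pt "-0.281 0.934 0 0 0 0 -1"

```text
clock: 25.85
tcp_pos: [0.5274, 0.143, 0.2254]
eef_rot: [3.142, 0.0, -3.077]
contact_force: [1.0, -0.4, 0.5]
gripper_width: 0.0132
finger_force: 39.6
```

send_rows --pt "-0.281 0.934 0 0 0 0 -1" --pt "0 0 0 0 0.96 0 -1" --pt "0 0 0 0 0.96 0 -1" --pt "0 0 0 0 0.96 0 -1" --pt "0 0 0 0 0.96 0 -1"

```text
clock: 26.27
tcp_pos: [0.5329, 0.1657, 0.2258]
eef_rot: [3.141, -0.31, -3.076]
contact_force: [0.9, -0.9, 0.5]
gripper_width: 0.0134
finger_force: 39.6
```

send_rows --pt "0 0 0 0 0.96 0 -1" --pt "0 0 0 0 0 0 -1" --pt "0 0 0 0 0 0 -1"

```text
clock: 26.52
tcp_pos: [0.5333, 0.1653, 0.2226]
eef_rot: [3.141, -0.387, -3.078]
contact_force: [-0.6, -0.3, 0.2]
gripper_width: 0.0133
finger_force: 39.6
```

```bash
python3 held.py w8 2>/dev/null
```

```text
26.5667 [0.5332 0.1655 0.2247] [ 3.141 -0.383 -3.078] [6.600e-02 5.020e-01 5.160e-01 1.968e+00 1.000e-03 2.000e-03]
held base: z -0.0043 slope z/x [ 0.0705 -0.0058] rect ((14.088016510009766, -0.07477188110351562), (30.317296981811523, 46.35517501831055), 0.05782957375049591) yrange [-0.0225  0.0224] xmax 0.029
chute now n [0.3736 0.023  0.9273] yaw 3.0 old-plane offset 0.0001 mid line lat at c0 0.0021
to target in tool units [-0.88 -0.01  4.56]
turn units [-0.02  0.01  0.13]
```

send_rows --pt "-0.44 0 0.9 0 0.5 0 -1" --pt "-0.44 0 1 0 0 0 -1" --pt "0 0 0.9 0 0 0 -1" --pt "0 0 0.6 0 0 0 -1" --pt "0 0 0.4 0 0 0 -1"

```text
clock: 26.98
tcp_pos: [0.514, 0.1645, 0.1304]
eef_rot: [3.141, -0.42, -3.078]
contact_force: [0.3, -0.0, -0.4]
gripper_width: 0.0132
finger_force: 39.6
```

send_rows --pt "0 0 0.3 0 0 0 -1" --pt "0 0 0.2 0 0 0 -1" --pt "0 0 0 0 0 0 -1" --pt "0 0 0 0 0 0 -1"

```text
clock: 27.32
tcp_pos: [0.5102, 0.1641, 0.1193]
eef_rot: [3.141, -0.421, -3.079]
contact_force: [-0.5, 0.3, -0.4]
gripper_width: 0.013
finger_force: 39.6
```

```bash
python3 held.py w9 2>/dev/null
```

```text
27.3667 [0.5104 0.1641 0.1192] [ 3.141 -0.422 -3.079] [0.066 0.483 0.288 1.797 0.002 0.003]
held base: z -0.0061 slope z/x [-0.0359 -0.0055] rect ((3.518068313598633, 0.40201568603515625), (54.36042404174805, 70.1169204711914), 1.0770028829574585) yrange [-0.0343  0.0228] xmax 0.0302
chute now n [0.3736 0.0233 0.9273] yaw 3.21 old-plane offset 0.0001 mid line lat at c0 0.0021
to target in tool units [-0.16 -0.01  0.3 ]
turn units [-0.02 -0.47  0.08]
```

send_rows --pt "-0.1 0 0.15 0 0 0 -1" --pt "0 0 0.12 0 0 0 -1" --pt "0 0 0 0 0 0 -1" --pt "0 0 0 0 0 0 -0.25" --pt "0 0 0 0 0 0 -0.25"

```text
clock: 27.78
tcp_pos: [0.5093, 0.164, 0.1105]
eef_rot: [3.141, -0.424, -3.079]
contact_force: [-0.1, 0.7, 0.1]
gripper_width: 0.032
finger_force: 0.0
```

send_rows --pt "0 0 0 0 0 0 -0.25" --pt "0 0 -0.1 0 0 0 -0.25" --pt "0 0 -0.2 0 0 0 -0.25" --pt "0 0 -0.6 0 0 0 -0.25" --pt "0 0 -1 0 0 0 -0.25"

```text
clock: 28.2
tcp_pos: [0.5277, 0.1652, 0.1532]
eef_rot: [3.141, -0.428, -3.079]
contact_force: [0.2, -0.3, 0.4]
gripper_width: 0.0321
finger_force: 0.0
```

send_rows --pt "0 0 -1 0 0 0 -0.2" --pt "0 0 -1 0 0 0 -0.2" --pt "0 0 -1 0 0 0 -0.2" --pt "0 0 0 0 0 0 -0.2" --pt "0 0 0 0 0 0 -0.2"

```text
clock: 28.62
tcp_pos: [0.5608, 0.1671, 0.2235]
eef_rot: [3.141, -0.421, -3.079]
contact_force: [0.3, -0.5, -0.7]
gripper_width: 0.034
finger_force: 0.0
```

```bash
python3 - <<'E' 2>/dev/null
from chute import *
s=r.get_state(); print(s["clock"],s["tcp_pos"].round(4),s["contact_force"])
p,P=look("w10"); q,d=eyes.capture("side"); v,dv=eyes.capture("scene")
n,c,t,g,ex,ey=fit(cloud("wrist",np.load("w1.npz")["d"],np.load("w1.npz")["T"]),0)[:6]
for nm,dd in (("side",d),("scene",dv)):
    Q=cloud(nm,dd).reshape(-1,3); Q=Q[np.isfinite(Q[:,0])]; S=(Q-c)@ex; L=(Q-c)@ey-g[1]; H=(Q-c)@n
    k=(np.abs(L)<.015)&(H>.022)&(H<.05)&(S>-.09)&(S<.2); print(nm,"fins: distance above stop mm (hist of 10)",np.histogram((.1895-S[k])*1e3,bins=range(0,280,10))[0])
cv2.imwrite("pics/c10.png",np.hstack([cv2.resize(q[215:285,255:375,::-1],(400,300),interpolation=cv2.INTER_CUBIC),cv2.resize(v[215:310,215:345,::-1],(400,300),interpolation=cv2.INTER_CUBIC)]))
E
```

```text
28.6167 [0.5608 0.1671 0.2235] [ 0.31974657 -0.48768954 -0.66517013]
side fins: distance above stop mm (hist of 10) [ 2  0 19 28 29 26  0  0  0 16 26 27 29  2  0  0  0  0  0  0  0  0  0  0
  0  0  0]
scene fins: distance above stop mm (hist of 10) [ 4  0 16 28 26 50  0  0  0 13 30 31 57  5  0  0  0  0  0  0  0  0  0  0
  0  0  0]
```

View pics/c10.png

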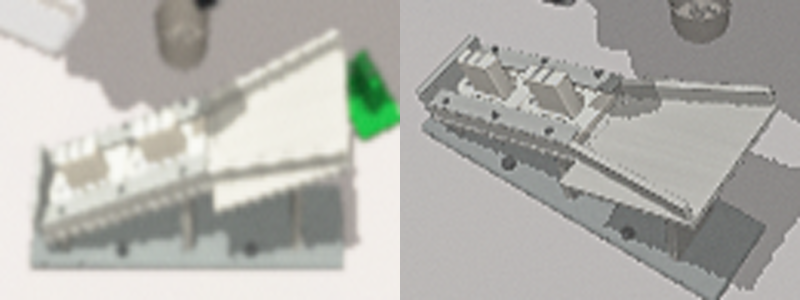

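Both clips lie one behind the other: the fins run 22–59 mm and 94–131 mm above the stop, a 72 mm spacing. They are upright and the gripper is clear.

```bash
python3 -c "
from plant import r
print(r.hand_in())"
```

```text
the job is handed in; nothing more can be done
None
```

Both tongued clips are in the chute, fin up and tongue downhill, one behind the other against the end stop; I left the short clip alone and handed the job in at about 29 s of the 54 s allowed.

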